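# Bring the bearing pocket of a parts carousel to the opening

### The arm

A 6-joint arm with a two-finger parallel gripper is mounted at the origin on the work surface. World frame = base frame: x ahead of the robot, y to its left, z up, the work surface at z = 0. Lengths are in m, angles in degrees, forces in N, time in s.
With the tool pointing down it reaches from about 0.375 to 0.9 m from the base axis. Payload 3.1 kg.
Tool frame: the origin (TCP) lies between the finger pads; the fingertips stand 19 mm ahead of it and the grasp point (between the pads) is the TCP; z points along the fingers, x is the direction in which the jaws open and shut, and the axes are right-handed (so a half turn about z gives the same grasp; the last joint's range is limited). The gripper opens to 87 mm and grips with 3 to 60 N. Pads are 19 mm wide; open, the fingers measure 117 mm over their backs; the gripper's body (75 mm by 190 mm) begins 51 mm behind the grasp point.
Start: joints at [64.372, 30.224, 82.088, -0, 67.689, -10.227], TCP at [0.166, 0.603, 0.242] pointing down, gripper open.
Joint ranges: [-176.69, 176.69], [-43.24, 126.21], [12.49, 139.97], [-82, 262], [0, 151.66], [-163.58, 163.58]. Speed limits (degrees/s): [159.86, 159.86, 180, 180, 180, 180].

### API

Orientations are given as a 3x3 rotation matrix whose columns are the frame's x, y, z axes.
In Python, from rig import read_state, capture, camera_info, hand_in, spot_in, silhouettes gives the robot as it stands.
- The arm moves only by the shell command python3 -m jog 'ROWS'. ROWS is text: rows parted by semicolons, each of 7 numbers parted by spaces: the shift along the tool's x, y, z in m, then the turn, a rotation vector about the tool's x, y, z in degrees, then the opening, from 0 (shut) to 1 (fully open). A call has 1 to 8 rows; each row is the pose to reach, as a shift and turn from the pose commanded when the call began, along the tool's axes at that moment; what a row does not reach only later rows make up. A row lasts 1/8 s, in which the tool goes at most 62.5 mm and 10.7 degrees, less where a joint would pass 70% of its speed; a pose out of reach is approached as far as the arm can. A call with a gripper value outside its range is refused whole. The fingers move at their own pace and stop on an object; the grip force is fixed at half the most. Time passes only in rows, so rows that repeat a pose let the fingers close. It gives the time, the measured TCP pose, the force and the opening at its end, in the units of the state.
- read_state(): the state, without advancing time (a new reading comes with each control period).
- capture(name): name is "scene" or "side" or "wrist"; returns (picture, depth): 480x640x3 uint8, red, green, blue; 480x640 float32, m along the optical axis (not along the pixel's ray), 0 where there is no reading.
- camera_info(name): a dict with "vfov" (degrees; the focal length in pixels is half the picture's height over the tangent of half this angle, whatever the lens; pixels are square), "cx", "cy" (the principal point, pixels), "R" (3x3) and "t" (3): a world point X has camera coordinates R X + t; the wrist camera has in their place "tool_from_camera" (4x4, takes a point from camera to tool coordinates, whose origin is the TCP and whose axes are the tool frame's). Camera axes: x right, y down, z forward; pixel columns grow to the right and rows downward; lengths in m; the calibration is good to about 2 mm. A picture is of the moment at which its call begins: read the wrist's pose just before it. camera_info takes no time and is no camera call.
- hand_in(): hands the job in, once; it reports no verdict.
Trained networks look in the newest picture that a camera, given by its name, has taken for a name from the list of things; names that differ only in an ending like _2 or _b are one class to them, and where a whole thing is asked for, a point or a joint stands for the part that bears it (a point fixed in the world has none). Each returns a list of dicts, best first, with "score" (0 to 1); they miss things now and then, are a little off and sometimes report something else, mostly with a low value. They report only what shows in the picture. A call takes as long as a camera call.
- spot_in(label, camera): "centre" ([x, y, z] in m, in world coordinates, good to about 4 mm: the middle of the surface that is visible of it).
- silhouettes(label, camera): "region" (480x640 bool, what is visible of it).
The state is a dict: "time_s": time; "joint_positions": joint angles; "qvel": joint speeds; "tau": joint torques, N m; "position": TCP position; "tcp_rot": TCP orientation; "force": force on the tool from outside, world axes, zero at the start; "moment": the same for the moment, N m; "opening": opening from 0.0 (shut) to 1.0 (fully open).
Only numpy, scipy, OpenCV 4.12 (cv2) and the standard library are available. Lean on these libraries where they do the work, as an engineer would, in place of code of your own. Each camera call takes 0.05 s, during which the arm holds its last target.

### The job

I need the ball bearing out of the large spare-parts carousel beside the printers. Turn its wheel by the bar grip until the pocket with the one big ball bearing is centred in the opening of the fixed cover, then let go. Leave the small carousel's wheel as it is.

Things in the scene. Friction and masses are not known exactly. Their poses are not given: they have to be found in the camera images.
- carousel_base: Large parts carousel, fixed: round white tub 196 mm across, 45 mm high with its flat fixed cover (black rim and 62 mm hub plate, clear between). Origin on the wheel's axis at the table, z up. The cover's one opening, a sector 58 degrees wide with black edge bars, runs from 31 to 91 mm off the axis; its middle lies on this body's -x axis.
- carousel (a joint): Angle of its six-pocket wheel, rad, counter-clockwise positive from above; 0 = bearing pocket centred in the opening. Starts at 0.55 to 1.35 (short way is clockwise), stops at +-2.4. Stays where left: friction 0.06 N m, no spring. The bearing, a steel ring 34 mm across, is 58 mm off the axis; other pockets hold nuts, rods, a bracket, screws, blocks. All sit fast.
- carousel_grip (a point): On the large wheel's axis, 74 mm above the table, at grip height; turns with the wheel. Black bar grip above the cover: 56 mm long along this frame's x, 16 mm thick along y (grip across it), from 49 to 94 mm above the table. Its pointed end, on the -x side, reaches 36 mm from the axis and points over the bearing pocket.
- small_pocket (a point): In a pocket of the other, small carousel (fixed): 42 mm off its axis, 16 mm above the table; turns with its wheel. That one is 132 mm across, 37 mm high, with four pockets, no bearing, and a bar grip 36 mm long reaching 69 mm above the table. Not to be turned.

How it is judged:
By the outcome, as a careful person would: the job done as asked, in the order asked, and still so for the second after the job is handed in, with the robot touching nothing.
It also fails if it takes over 32 s, if anything falls off the work surface, if the arm or the gripper's body presses on something with over 40 N, if the wrist force passes 120 N, or if a joint passes its speed limit or range.

## Working session

There is one attempt and no reset: what is moved stays moved. The work goes in short steps, Python scripts to look and compute and a shell command to move; the robot and the scene stay as the last step left them, time stands still between calls to the robot, and variables do not carry over. Pictures are saved under pics/ and viewed, and the job is handed in when it is done.

```bash
mkdir -p pics; python3 - <<'E'
from rig import *
import cv2,numpy as np
for n in("scene","side","wrist"):
    p,d=capture(n); cv2.imwrite(f"pics/{n}0.png",p[:,:,::-1]); np.savez(f"pics/{n}0.npz",p=p,d=d)
    i=camera_info(n); print(n,{k:np.round(v,4).tolist() for k,v in i.items()})
    for l in("carousel_base","carousel_grip","small_pocket"):
        print(l,[(np.round(r["centre"],4).tolist(),round(r["score"],2)) for r in spot_in(l,n)])
s=read_state();print(s["time_s"],s["position"],s["tcp_rot"],s["opening"])
E
```

```text
scene {'vfov': 48.1253, 'cx': 322.1239, 'cy': 254.5255, 'R': [[0.5371, 0.8433, -0.0198], [0.4677, -0.3172, -0.825], [-0.702, 0.4338, -0.5648]], 't': [-0.2653, -0.1815, 1.2088]}
carousel_base [([0.5274, -0.1741, 0.048], 0.74)]
carousel_grip [([0.5013, -0.1676, 0.0709], 0.67)]
small_pocket [([0.5442, 0.2311, 0.053], 0.78)]
side {'vfov': 51.6625, 'cx': 315.3349, 'cy': 241.4791, 'R': [[0.9365, -0.3505, -0.0133], [-0.2324, -0.5916, -0.772], [0.2627, 0.726, -0.6355]], 't': [-0.5018, 0.186, 0.7307]}
carousel_base [([0.4867, -0.1747, 0.0481], 0.55)]
carousel_grip [([0.4654, -0.1668, 0.0313], 0.97)]
small_pocket [([0.5304, 0.235, 0.0366], 0.65)]
wrist {'vfov': 61.7474, 'cx': 309.1512, 'cy': 233.6825, 'tool_from_camera': [[1.0, -0.0, 0.0002, 0.0005], [-0.0, 0.9661, 0.2581, -0.0701], [-0.0001, -0.2581, 0.9661, -0.1424], [0.0, 0.0, 0.0, 1.0]]}
carousel_base []
carousel_grip []
small_pocket []
0.6 [0.16592498 0.60255686 0.24156029] [[ 2.65578158e-01  9.64089333e-01  1.30847857e-08]
 [ 9.64089332e-01 -2.65578158e-01  4.69068112e-05]
 [ 4.52258313e-05 -1.24448096e-05 -9.99999999e-01]] 0.9982764975649865
```

View pics/scene0.png

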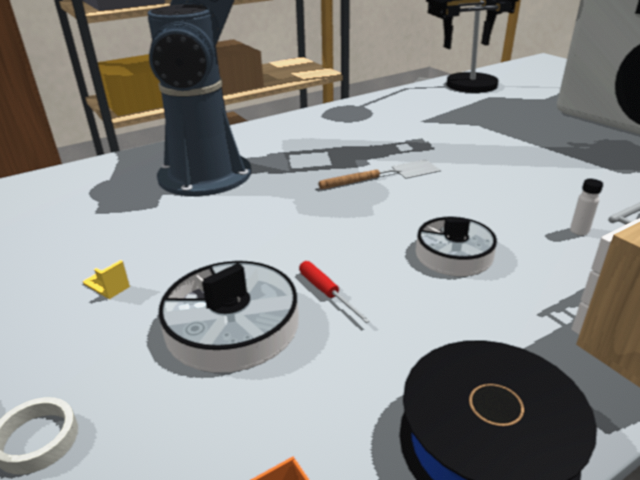

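View pics/side0.png

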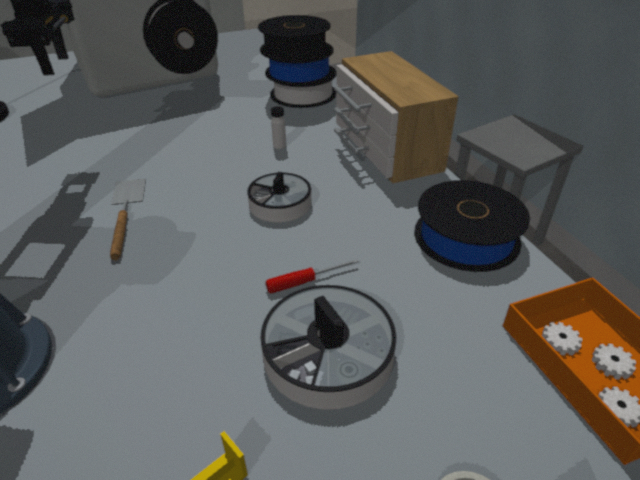

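The scene picture shows the large carousel at about (228,310), with the small one at (456,243). In the side picture the large one is at (328,345), the bearing is under the clear cover at (349,370), and the opening is to the left at about (295,355).

```bash
cat > h.py <<'E'
import numpy as np,cv2
from rig import *
def foc(i): return 240/np.tan(np.radians(i["vfov"])/2)
def ext(i,s=None):
    if "R" in i: return np.array(i["R"]),np.array(i["t"])
    T=np.array(i["tool_from_camera"]);Rt=np.array(s["tcp_rot"])
    Rw=Rt@T[:3,:3]; tw=Rt@T[:3,3]+np.array(s["position"])
    return Rw.T,-Rw.T@tw
def cloud(n,d,s=None):
    i=camera_info(n);f=foc(i);R,t=ext(i,s)
    v,u=np.mgrid[:480,:640]
    P=np.stack([(u-i["cx"])/f*d,(v-i["cy"])/f*d,d],-1)
    W=(P-t)@R; W[d<=0]=np.nan
    return W
def ortho(n,p,s,z,c,half=0.12,N=560):
    i=camera_info(n);f=foc(i);R,t=ext(i,s)
    # top view: col -> +x world right, row -> -y
    a=np.linspace(-half,half,N);X,Y=np.meshgrid(c[0]+a,c[1]-a)
    C=np.stack([X,Y,np.full_like(X,z)],-1)@R.T+t
    return cv2.remap(p,(C[...,0]/C[...,2]*f+i["cx"]).astype(np.float32),(C[...,1]/C[...,2]*f+i["cy"]).astype(np.float32),1)
def grip(W,c):
    m=(W[...,2]>.056)&(W[...,2]<.1)&(np.hypot(W[...,0]-c[0],W[...,1]-c[1])<.06)
    return W[m]
E
python3 - <<'E'
from h import *
from scipy.optimize import least_squares
for n in("scene","side"):
    z=np.load(f"pics/{n}0.npz");W=cloud(n,z["d"])
    m=(W[...,2]>.035)&(W[...,2]<.052)&(np.hypot(W[...,0]-.5,W[...,1]+.17)<.13)
    P=W[m]; Q=P[:,:2]
    h=cv2.convexHull(Q.astype(np.float32))[:,0]
    print(n,m.sum(),cv2.minEnclosingCircle(Q.astype(np.float32)))
    c=np.array(cv2.minEnclosingCircle(Q.astype(np.float32))[0])
    G=grip(W,c);G2=G[G[:,2]>.085]
    print(len(G),G[:,2].max(),G2.mean(0),cv2.minAreaRect(G2[:,:2].astype(np.float32)))
    cv2.imwrite(f"pics/{n}_o.png",ortho(n,z["p"],None,.045,c)[:,:,::-1])
E
```

```text
scene 8273 ((0.4957408607006073, -0.15875419974327087), 0.09982311725616455)
1214 0.09506935456594409 [ 0.49993852 -0.16237507  0.09141058] ((0.49757543206214905, -0.162227600812912), (0.017841357737779617, 0.06297755241394043), 9.530445098876953)
side 9487 ((0.49635788798332214, -0.15929462015628815), 0.09934722632169724)
862 0.09552527686013085 [ 0.49526999 -0.16496118  0.09192484] ((0.49623188376426697, -0.16330035030841827), (0.0166969895362854, 0.0641762837767601), 7.462580680847168)
```

View pics/side_o.png

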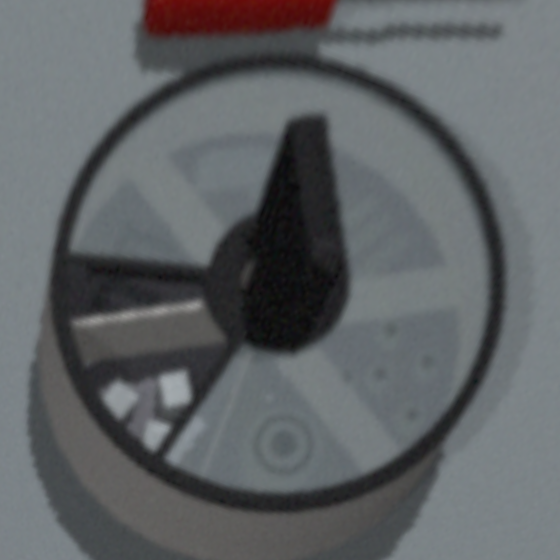

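View pics/scene_o.png

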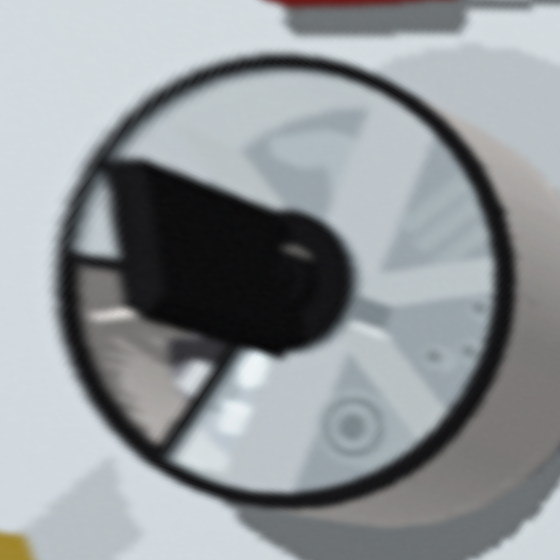

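The side top view shows the opening's edge bars at about 174° and 235°, with the bearing at (283,443), direction about 275°. The grip therefore has to turn about 70–75° clockwise. I'll move over it, going wide of the base.

```bash
python3 -m jog '-0.266 0.353 0 0 0 0 1;-0.266 0.353 0 0 0 0 1;-0.266 0.353 0 0 0 0 1;-0.266 0.353 0 0 0 0 1;-0.266 0.353 0 0 0 0 1;-0.266 0.353 0 0 0 0 1;-0.266 0.353 0 0 0 0 1;-0.266 0.353 0 0 0 0 1'
```

```text
time_s: 1.6
position: [0.4388, 0.2494, 0.2419]
tcp_rot: [[0.272, 0.962, 0.002], [0.962, -0.272, -0.0], [0.001, 0.002, -1.0]]
force: [-0.9, 0.7, 0.7]
opening: 1.001
```

```bash
python3 -m jog '-0.381 0.168 0 0 0 65 1;-0.381 0.168 0 0 0 65 1;-0.381 0.168 0 0 0 65 1;-0.381 0.168 0 0 0 65 1;-0.381 0.168 0 0 0 65 1;-0.381 0.168 0 0 0 65 1;-0.381 0.168 0 0 0 65 1;-0.381 0.168 0 0 0 65 1'
python3 - <<'E'
from h import *
s=read_state();p,d=capture("wrist");np.savez("pics/w1.npz",p=p,d=d,pos=s["position"],R=s["tcp_rot"])
print(s["time_s"],s["position"],s["joint_positions"],s["tcp_rot"])
cv2.imwrite("pics/w1.png",p[:,:,::-1])
c=(.496,-.159)
cv2.imwrite("pics/w1o.png",ortho("wrist",p,s,.045,c)[:,:,::-1])
E
```

```text
time_s: 2.6
position: [0.4974, -0.1617, 0.2416]
tcp_rot: [[0.987, 0.164, 0.001], [0.164, -0.987, -0.001], [0.001, 0.001, -1.0]]
force: [-0.9, 0.5, -0.5]
opening: 1.002
2.6 [ 0.49739598 -0.16172392  0.24163923] [-3.02652708e+01  2.23507160e+01  9.66953208e+01  1.95043813e-03
  6.08598653e+01 -3.96809748e+01] [[ 9.86529147e-01  1.63579298e-01  1.43345819e-03]
 [ 1.63580548e-01 -9.86529655e-01 -8.02055111e-04]
 [ 1.28294940e-03  1.02573662e-03 -9.99998651e-01]]
```

View pics/w1.png

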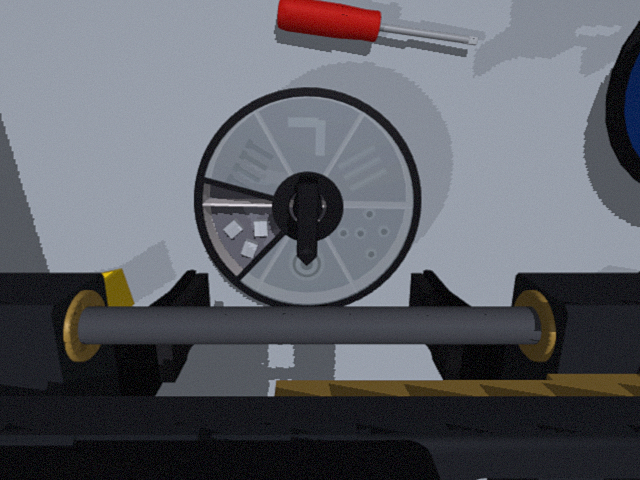

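View pics/w1o.png

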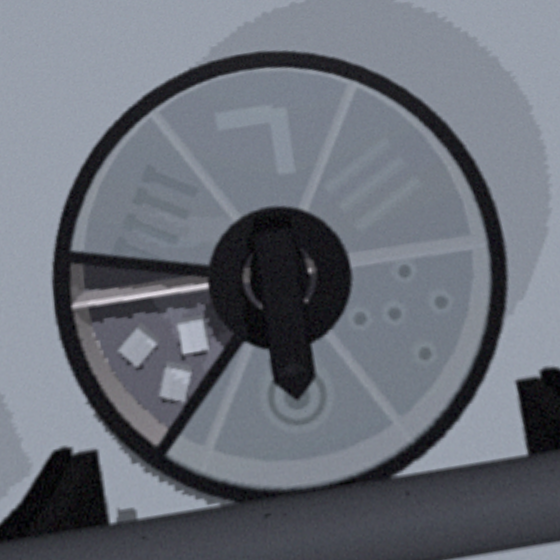

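The wrist picture shows the whole carousel: the axis at about (307,205), the bearing at (307,264) under the grip's point, and the opening bars at lower left. I'll measure the angles with a polar unwrap.

```bash
cat > m.py <<'E'
from h import *
def measure(p,d,s,c0=(.496,-.159),tag="x"):
    N=960;half=.12
    o=cv2.cvtColor(ortho("wrist",p,s,.045,c0,half,N),cv2.COLOR_RGB2GRAY)
    k=(o<50).astype(np.uint8)
    # rim: first dark hit walking inward from r=.115 per ray; robust circle fit
    c=np.array(c0,float)
    from scipy.optimize import least_squares
    def sample(img,c,r,a):
        X=c[0]+r*np.cos(a);Y=c[1]+r*np.sin(a)
        u=(X-c0[0]+half)/(2*half)*(N-1);v=(c0[1]-Y+half)/(2*half)*(N-1)
        return cv2.remap(img,u.astype(np.float32),v.astype(np.float32),1)
    A=np.radians(np.arange(0,360,1.));r=np.arange(.080,.106,.0002)
    g=sample(o.astype(np.float32),c,r[None,:]*np.ones((360,1)),A[:,None]*np.ones((1,len(r))))
    # inner edge of rim: light->dark strongest negative gradient
    gi=np.diff(cv2.blur(g,(5,1)),axis=1)
    ri=r[gi.argmin(1)]
    res=least_squares(lambda q:np.hypot(c[0]+ri*np.cos(A)-q[0],c[1]+ri*np.sin(A)-q[1])-q[2],[*c,.094],loss="soft_l1",f_scale=.0008)
    c=res.x[:2];print("centre",c,"rin",res.x[2])
    A=np.radians(np.arange(0,360,.25))
    r=np.arange(.045,.080,.0005)
    g=sample(o.astype(np.float32),c,np.ones((len(A),1))*r,A[:,None]*np.ones((1,len(r))))
    cv2.imwrite(f"pics/pol_{tag}.png",cv2.resize(g.T.astype(np.uint8),(800,200)))
    fr=(g<45).mean(1)
    for t in range(0,360,1):
        if fr[t*4]>.5: print("bar deg",t,round(fr[t*4],2))
    W=cloud("wrist",d,s);G=grip(W,c);T=G[G[:,2]>.088]
    print("grip top z",np.percentile(G[:,2],95),len(T)); q=T[:,:2]-T[:,:2].mean(0)
    w,V=np.linalg.eigh(q.T@q); print("mean",T.mean(0)-[*c,0],"axis",np.degrees(np.arctan2(V[1,1],V[0,1])),cv2.minAreaRect(T[:,:2].astype(np.float32)))
    return c
E
python3 - <<'E'
from m import *
z=np.load("pics/w1.npz");s=dict(position=z["pos"],tcp_rot=z["R"])
measure(z["p"],z["d"],s,tag="1")
E
```

```text
centre [ 0.49620235 -0.15829987] rin 0.0904790196223931
bar deg 173 1.0
bar deg 174 1.0
bar deg 175 1.0
bar deg 176 1.0
bar deg 177 0.7
bar deg 234 1.0
bar deg 235 1.0
bar deg 236 1.0
bar deg 237 0.7
grip top z 0.09426148798713846 1691
mean [ 5.11589547e-05 -1.07843585e-03  9.30023433e-02] axis 98.60635847131769 ((0.49682822823524475, -0.16173820197582245), (0.015768643468618393, 0.06328721344470978), 8.978891372680664)
```

```bash
python3 -m jog '-0.0007 -0.0034 0.06 0 0 0.7 1;-0.0007 -0.0034 0.11 0 0 0.7 1;-0.0007 -0.0034 0.14 0 0 0.7 1;-0.0007 -0.0034 0.16 0 0 0.7 1;-0.0007 -0.0034 0.166 0 0 0.7 1;-0.0007 -0.0034 0.166 0 0 0.7 1;-0.0007 -0.0034 0.166 0 0 0.7 0.6'
python3 -m jog '0 0 0 0 0 0 0;0 0 0 0 0 0 0;0 0 0 0 0 0 0;0 0 0 0 0 0 0;0 0 0 0 0 0 0;0 0 0 0 0 0 0;0 0 0 0 0 0 0;0 0 0 0 0 0 0'
python3 - <<'E'
from h import *
s=read_state();print(s["position"],s["tcp_rot"][0],s["force"],s["moment"],s["joint_positions"],s["opening"]*87)
E
```

```text
time_s: 3.52
position: [0.4958, -0.1561, 0.0766]
tcp_rot: [[0.988, 0.155, 0.002], [0.155, -0.988, -0.001], [0.001, 0.001, -1.0]]
force: [0.1, 0.5, 0.3]
opening: 0.949
time_s: 4.53
position: [0.4951, -0.1564, 0.0755]
tcp_rot: [[0.988, 0.155, -0.0], [0.155, -0.988, -0.0], [-0.0, 0.0, -1.0]]
force: [0.4, 0.3, 0.3]
opening: 0.181
[ 0.49513077 -0.15635922  0.07551653] [ 9.87941224e-01  1.54829361e-01 -7.93470800e-05] [0.39684669 0.31012932 0.34454267] [-0.07978309 -0.00404692  0.05341078] [-2.98679374e+01  3.73976484e+01  1.04770087e+02 -4.73073423e-03
  3.78358407e+01 -3.87711011e+01] 15.715373318264652
```

Gripped at 15.7 mm, against a 16 mm bar. Now I'll turn it clockwise as seen from above, which is + about tool z.

```bash
python3 -m jog '0.0002 0.0002 0 0 0 6 0;0.0004 0.0004 0 0 0 14 0;0.0008 0.0006 0 0 0 23 0;0.0012 0.0007 0 0 0 32 0;0.0015 0.0008 0 0 0 41 0;0.0018 0.0009 0 0 0 49 0;0.0021 0.0009 0 0 0 57 0;0.0023 0.0009 0 0 0 63 0'
python3 -m jog '-0.0001 -0.0003 0 0 0 6 0;-0.0001 -0.0004 0 0 0 10 0;-0.0001 -0.0004 0 0 0 10.7 0;-0.0001 -0.0004 0 0 0 10.7 0;-0.0001 -0.0004 0 0 0 10.7 0'
python3 - <<'E'
from h import *
s=read_state();R=s["tcp_rot"];print(s["position"],np.degrees(np.arctan2(R[1][0],R[0][0])),s["force"],s["moment"],s["joint_positions"],s["opening"]*87)
for n in("wrist","side"):
    p,d=capture(n);cv2.imwrite(f"pics/{n}2.png",p[:,:,::-1])
E
```

```text
time_s: 5.52
position: [0.4978, -0.1574, 0.0755]
tcp_rot: [[0.584, -0.812, 0.0], [-0.812, -0.584, -0.001], [0.001, 0.0, -1.0]]
force: [-0.1, -2.0, -1.0]
opening: 0.181
time_s: 6.15
position: [0.4981, -0.1579, 0.0755]
tcp_rot: [[0.427, -0.904, 0.001], [-0.904, -0.427, -0.002], [0.002, 0.0, -1.0]]
force: [-1.5, -5.1, -1.5]
opening: 0.181
[ 0.49808112 -0.15785111  0.07551868] -64.71368211017517 [-1.47502143 -5.07405887 -1.49089543] [-0.83435843  0.37631579 -0.00671903] [-29.80557754  37.52330948 104.34643776  -0.12808132  38.04838321
  35.00892852] 15.717873191666104
```

```bash
python3 -m jog '0 0 0 0 0 0 0.5;0 0 0 0 0 0 1;0 0 0 0 0 0 1;0 0 0 0 0 0 1;0 0 0 0 0 0 1;0 0 0 0 0 0 1'
python3 -m jog '0 0 -0.02 0 0 0 1;0 0 -0.06 0 0 0 1;0 0 -0.11 0 0 0 1;0 0 -0.165 0 0 0 1;0 0 -0.165 0 0 0 1;0 0 -0.165 0 0 0 1'
python3 - <<'E'
from m import *
s=read_state();p,d=capture("wrist");np.savez("pics/w3.npz",p=p,d=d,pos=s["position"],R=s["tcp_rot"])
cv2.imwrite("pics/w3.png",p[:,:,::-1])
c=measure(p,d,s,tag="3")
cv2.imwrite("pics/w3o.png",ortho("wrist",p,s,.045,c)[:,:,::-1])
p,d=capture("side");cv2.imwrite("pics/side3.png",p[:,:,::-1])
E
```

```text
time_s: 7.0
position: [0.4978, -0.1565, 0.0756]
tcp_rot: [[0.426, -0.905, -0.0], [-0.905, -0.426, 0.0], [-0.0, 0.0, -1.0]]
force: [0.2, -0.5, 0.2]
opening: 0.782
time_s: 7.75
position: [0.4972, -0.1562, 0.2402]
tcp_rot: [[0.426, -0.905, -0.001], [-0.905, -0.426, 0.0], [-0.001, 0.001, -1.0]]
force: [0.1, -0.0, -1.2]
opening: 1.0
centre [ 0.49663181 -0.15833664] rin 0.09035814507900851
bar deg 173 0.99
bar deg 174 1.0
bar deg 175 1.0
bar deg 176 0.99
bar deg 177 0.7
bar deg 233 0.66
bar deg 234 1.0
bar deg 235 1.0
bar deg 236 1.0
grip top z 0.09419224786905674 1660
mean [-0.00123358 -0.00077152  0.09292354] axis -154.95811293666608 ((0.4928179979324341, -0.16053032875061035), (0.06385158002376556, 0.015585590153932571), 24.99173355102539)
```

View pics/w3o.png

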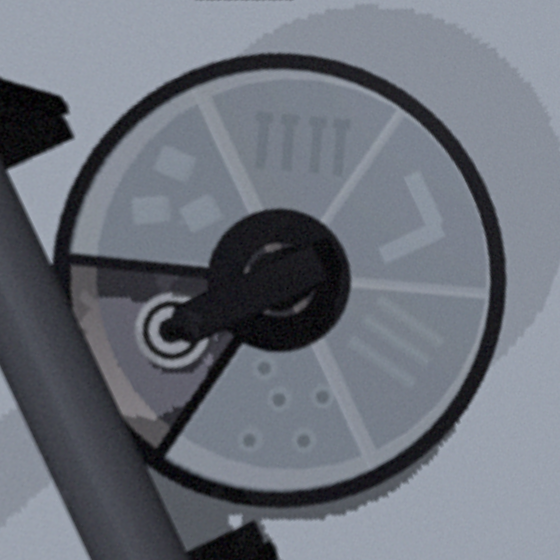

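View pics/side3.png

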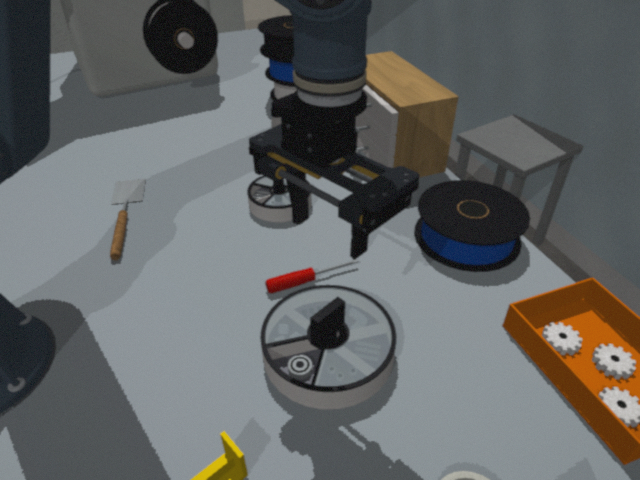

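The rectified wrist view shows the bearing at (172,330), centred between the opening bars. It lies at 204.8°, the grip axis is at 205.0°, and the opening's middle is at 204.9°. The gripper is well clear.

```bash
python3 -c "from rig import *;print(hand_in())"
```

```text
the job is handed in; nothing more can be done
None
```

The large carousel's ball bearing pocket is now centred in the cover's opening, and the job is handed in. I gripped the bar, turned the wheel about 74° clockwise, let go and raised the gripper about 16 cm clear.

- **Alignment:** in the last wrist picture the grip axis lay at 205.0° and the bearing at 204.8°. The middle of the opening is at about 204.9°, so everything agrees within a few tenths of a degree.
- **Forces and time:** the forces reported at the end of each move stayed around 5 N, and the whole job took about 8 s.
- **Small carousel:** I never went near its wheel at grip height. I did not measure its angle again afterwards.
- **Disagreement:** when it gripped, the tool stood about 2 mm off the estimated wheel axis, along the bar. I allowed for that in the turn, and no check failed.

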